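Sort the morning's small breads into their trays

ROBOT

A 6-joint arm with a two-finger parallel gripper is mounted at the origin on the work surface. World frame = base frame: x ahead of the robot, y to its left, z up, the work surface at z = 0. Lengths are in m, angles in rad, forces in N, time in s.
With the tool pointing down it reaches from about 0.3 to 0.85 m from the base axis. Payload 5.4 kg.
Tool frame: the origin (TCP) lies midway between the tips of the shut fingers; the grasp point (between the pads) lies tcp_to_grasp behind it (tcp_to_grasp is the distance from the TCP to the grasp point, in m); z points along the fingers, y is the line along which they close (so a half turn about z gives the same grasp; the last joint's range is limited). The gripper opens to 85 mm and grips with 20 to 120 N. Pads are 22 mm wide; open, the fingers measure 114 mm over their backs; the gripper's body (76 mm by 85 mm) begins 54 mm behind the grasp point. The pads swing forward as they close: fully open they stand 13 mm farther back than shut.
Start: joints at [-1.376, 0.158, 1.597, -0, 1.386, -0.21], TCP at [0.226, -0.529, 0.231] pointing down, gripper open.
Joint ranges: [-2.91, 2.91], [-0.94, 2.29], [0.18, 2.7], [-1.29, 4.43], [0.17, 2.64], [-3, 3]. Speed limits (rad/s): [2.57, 2.57, 3.14, 3.14, 3.14, 3.14].

INTERFACE

Orientations are given as a rotation vector (axis times angle).
In Python, from rig import * gives the robot as it stands.
- The arm moves only by the tool step_arm, never from a script. Its argument "increments" is a list of rows, each a list of 3 entries, a list of its own where there are three numbers: the shift along the tool's x, y, z in mm, then the turn about the tool's z in rad, then the closure, from -1 (fully open) to 1 (shut), so that 0 is half open. In form: [[[x, y, z], twist, claw], ...]. A call has 1 to 20 rows; each row is the pose to reach, as a shift and turn from the pose commanded when the call began, along the tool's axes at that moment; what a row does not reach only later rows make up. A row lasts 1/10 s, in which the tool goes at most 50 mm and 8.59 degrees, less where a joint would pass 70% of its speed; a pose out of reach is approached as far as the arm can. A call with a gripper value outside its range is refused whole. The fingers move at their own pace and stop on an object; "squeeze" is the grip in N (left out, the last holds). Time passes only in rows, so rows that repeat a pose let the fingers close. It gives the time, the measured TCP pose, the force, the opening and the grip force at its end, in the units of the state.
- get_state(): the state, without advancing time (a new reading comes with each control period).
- snapshot(name): name is "scene" or "top"; returns a dict with "img" (420x560x3 uint8, red, green, blue), "intrinsics" (3x3 intrinsics, pixels), "k1" (the pictures are not rectified: a ray, as slopes to the right and down, at radius r is drawn at 1 + k1 r^2 times it, then the intrinsics apply), "rvec" (rotation vector, rad) and "tvec" (3), from world to camera coordinates, as OpenCV has them. Camera axes: x right, y down, z forward; pixel columns grow to the right and rows downward; lengths in m; the calibration is good to about 2 mm. A picture is of the moment at which its call begins. There is no depth.
- finish_job(): hands the job in; it is judged then, once.
The state is a dict: "clock": time; "joint_pos": joint angles; "joint_vel": joint speeds; "effort": joint torques, N m; "ee_pos": TCP position; "ee_rot": TCP orientation; "contact_force": force on the tool from outside, world axes, zero at the start; "ft_torque": the same for the moment, N m; "width": opening from 0.0 (shut) to 1.0 (fully open); "finger_force": force on a finger pad.
Only numpy, scipy, OpenCV 4.12 (cv2) and the standard library are available. Lean on these libraries where they do the work, as an engineer would, in place of code of your own. Each camera call takes 0.05 s, during which the arm holds its last target. There are 200 camera calls.

TASK

Sort the five small breads lying loose in front of the robot (not the big stacked stock loaves) into the wooden trays: one tin loaf into each of the two bays of the partitioned tray, both round buns side by side into the large square tray, and the long roll into the narrow tray. Each bread must lie flat on its tray's floor, right way up, and be let go. Leave the tub and the empty loaf tin where they stand.

Things in the scene. Friction and masses are not known exactly. Their poses are not given: they have to be found in the camera images.
- loaf_a: small tin loaf, a brick-shaped bread 100 x 54 x 64 mm (long along its x, wide along its y, high along z) with flat pale sides, a browner rounded top edge and one pale line along the top; about 150 g. Origin at the centre of its underside. At the start it stands on the table, its long axis within 0.7 rad of world x. Identical to the other loaf
- loaf_b: small tin loaf, a brick-shaped bread 100 x 54 x 64 mm (long along its x, wide along its y, high along z) with flat pale sides, a browner rounded top edge and one pale line along the top; about 150 g. Origin at the centre of its underside. At the start it stands on the table, its long axis within 0.7 rad of world x. Identical to the other loaf
- bun_a: round bun, 58 mm across, 49 mm high, upright straight sides from 4 to 34 mm above its underside, then a low dome; about 60 g. Origin at the centre of its underside, z up. Stands on the table at the start. Identical to the other bun
- bun_b: round bun, 58 mm across, 49 mm high, upright straight sides from 4 to 34 mm above its underside, then a low dome; about 60 g. Origin at the centre of its underside, z up. Stands on the table at the start. Identical to the other bun
- roll: the one long roll, 125 x 42 x 44 mm (long along its x, 42 mm wide along its y, high along z), flat underside, straight sides up to about 25 mm, round top and rounded ends, three slanted pale cuts on top; about 90 g. Lower, narrower and longer than the tin loaves. Origin at the centre of its underside. At the start it lies on the table, its long axis within 0.7 rad of world x
- loaf_tray: the tray with a partition: wooden, fixed to the table, outside 142 mm (its x) x 170 mm (its y), walls 22 mm high, walls, floor and partition 6 mm thick. The partition runs along its x through the middle (22 mm high) and makes two bays, each 130 x 76 mm inside, long along x, their centres at y = +41 mm and y = -41 mm. Origin at the centre of its underside on the table; the inner floor is 6 mm above it. All trays are turned by at most 0.15 rad
- bun_tray: the large square tray without partition: wooden, fixed to the table, outside 172 x 172 mm, inside 160 x 160 mm, walls 16 mm high, walls and floor 6 mm thick. Origin at the centre of its underside on the table; the inner floor is 6 mm above it
- roll_tray: the narrow tray without partition: wooden, fixed to the table, outside 162 mm (its x) x 90 mm (its y), inside 150 x 78 mm, walls 16 mm high, walls and floor 6 mm thick. Origin at the centre of its underside on the table; the inner floor is 6 mm above it
- tub: bystander: white ribbed tub with a blue lid, 96 mm across, 111 mm high, loose, stands beyond the work. Origin at the centre of its underside
- tin: bystander: empty dark steel loaf tin, open on top, 160 (its x) x 90 x 70 mm, loose, stands beyond the work. Origin at the centre of its underside
There are look-alikes about, which are no part of the job. What is shaped like the loaf_a but turquoise is not meant.

How it is judged:
By the outcome, as a careful person would: the job done as asked, in the order asked, and still so for the second after the job is handed in, with the robot touching nothing.
It also fails if it takes over 120 s, if anything falls off the work surface, if the arm or the gripper's body presses on something with over 40 N, if the wrist force passes 120 N, or if a joint passes its speed limit or range.

## Working session

There is one attempt and no reset: what is moved stays moved. The work goes in short steps, Python scripts to look and compute and a tool call to move; the robot and the scene stay as the last step left them, time stands still between calls to the robot, and variables do not carry over. Pictures are saved under pics/ and viewed, at most 14 in all, crops included, and the job is handed in when it is done.

Besides the shell and the picture viewer there is one more tool, called after ">>>" as name([rows], argument=value, ...), one row to a line, values as JSON. step_arm: Moves the arm, as the interface text tells. Its arguments: {"type":"object","properties":{"increments":{"type":"array","items":{"type":"array"}},"squeeze":{"type":"number"}},"required":["increments"]}

```bash
mkdir -p pics; ls; python3 - <<'E'
from rig import *
import cv2
s=get_state();print(s)
for n in("top","scene"):
    d=snapshot(n);cv2.imwrite(f"pics/{n}0.png",d["img"][:,:,::-1]);print({k:v for k,v in d.items() if k!="img"})
E
```

```text
pics
{'clock': 0.0, 'joint_pos': array([-1.37612467e+00,  1.59042684e-01,  1.59827414e+00,  1.56480733e-05,
        1.38619160e+00, -2.10065130e-01]), 'joint_vel': array([-0.00056306, -0.00013397,  0.00024384,  0.00017357, -0.00011863,
       -0.00116889]), 'effort': array([-3.02970602e-04, -3.95999014e+01, -3.31431985e+01, -2.52783220e-04,
        8.43154063e-03,  4.39265861e-06]), 'ee_pos': array([ 0.22630372, -0.52792646,  0.23029949]), 'ee_rot': array([-3.07560753e+00, -6.31039117e-01, -4.72898251e-05]), 'contact_force': array([0.31614657, 0.32327941, 0.55368518]), 'ft_torque': array([-0.06014345,  0.0146108 , -0.0068537 ]), 'finger_force': 0.0, 'width': 1.0075280964481506}
{'intrinsics': array([[379.16405588,   0.        , 284.58759621],
       [  0.        , 379.16405588, 209.14231525],
       [  0.        ,   0.        ,   1.        ]]), 'k1': -0.03373982026848657, 'rvec': array([ 2.19422915, -2.15893823,  0.11710012]), 'tvec': array([-0.00566812,  0.49387272,  0.9279177 ])}
{'intrinsics': array([[456.40452238,   0.        , 270.95056837],
       [  0.        , 456.40452238, 207.45870221],
       [  0.        ,   0.        ,   1.        ]]), 'k1': 0.01000154032295045, 'rvec': array([ 0.8182051 ,  2.79140267, -0.73594848]), 'tvec': array([ 0.40609763, -0.21345117,  1.37506356])}
```

View pics/top0.png

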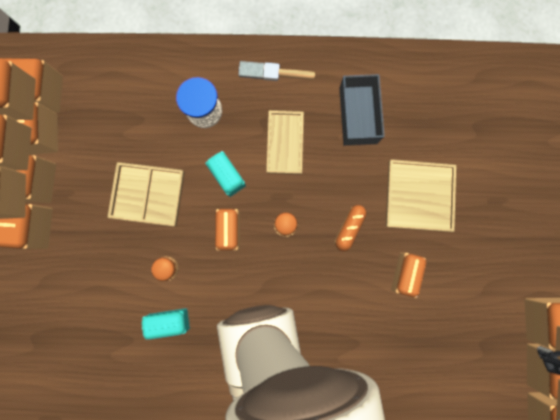

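View pics/scene0.png

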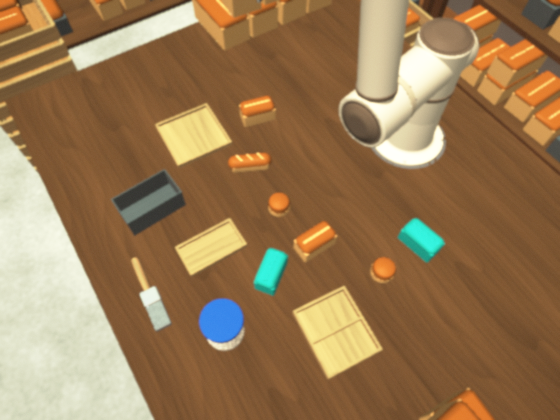

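The top view shows the following, as (column, row) pixels:
- **Loaves:** (227,230) and (411,275).
- **Buns:** (286,224) and (164,268).
- **Roll:** (351,228).
- **Trays:** loaf tray (147,194), roll tray (285,141), bun tray (422,195).
- **Look-alikes:** turquoise blocks at (226,173) and (165,324).

The scene view shows the same layout.

```bash
cat > h.py <<'E'
from rig import *
import numpy as np, cv2
from scipy.spatial.transform import Rotation as R
def cast(d,px,z):
    K=d["intrinsics"]; f=K[0,0]
    p=(np.atleast_2d(px).astype(float)-K[:2,2])/f
    u=cv2.undistortPoints(np.atleast_2d(px).astype(float).reshape(-1,1,2),K,np.array([d["k1"],0,0,0,0.])).reshape(-1,2)
    Rm=cv2.Rodrigues(d["rvec"])[0]; c=-Rm.T@d["tvec"]
    r=np.c_[u,np.ones(len(u))]@Rm
    return (c+r*((z-c[2])/r[:,2])[:,None])[:,:2]
def rect(pts):
    (c,s,a)=cv2.minAreaRect((pts*1000).astype(np.float32))
    if s[0]<s[1]: s=s[::-1];a+=90
    return np.round(c).astype(int),np.round(s).astype(int),round(float(np.deg2rad((a+90)%180-90)),3)
def blobs(d,lo,hi,amin):
    hsv=cv2.cvtColor(d["img"],cv2.COLOR_RGB2HSV)
    m=cv2.inRange(hsv,lo,hi); m=cv2.morphologyEx(m,cv2.MORPH_CLOSE,np.ones((5,5)))
    return [c for c in cv2.findContours(m,0,cv2.CHAIN_APPROX_NONE)[0] if cv2.contourArea(c)>amin]
BR=((2,170,150),(20,255,255),120); WD=((12,50,150),(28,165,255),800)
E
python3 - <<'E'
from h import *
for n in("top","scene"):
    d=snapshot(n);print(n, "cam",np.round(-cv2.Rodrigues(d["rvec"])[0].T@d["tvec"],3))
    for t,z in((BR,.055),(BR,.04),(WD,.018)):
        print(t[0],z)
        for c in blobs(d,*t):
            r=rect(cast(d,c.reshape(-1,2),z))
            if 250<r[0][0]<900 and abs(r[0][1])<420: print(np.round(c.reshape(-1,2).mean(0)),*r)
    for q in [(227,200),(422,195),(285,141),(227,230),(286,215)]: print(cv2.cvtColor(d["img"],cv2.COLOR_RGB2HSV)[q[1],q[0]],end='')
E
```

```text
top cam [0.402 0.012 0.971]
(2, 170, 150) 0.055
[162. 269.] [343 293] [51 50] -1.552
[412. 275.] [ 337 -306] [96 50] -0.263
[286. 223.] [457   0] [50 50] -0.771
[226. 229.] [442 143] [94 48] 0.028
[351. 227.] [ 451 -159] [113  36] -0.441
(2, 170, 150) 0.04
[162. 269.] [342 297] [51 51] -1.552
[412. 275.] [ 336 -311] [97 51] -0.263
[286. 223.] [458   0] [51 50] -0.771
[226. 229.] [442 146] [96 49] 0.028
[351. 227.] [ 452 -162] [114  37] -0.441
(12, 50, 150) 0.018
[145. 194.] [529 358] [175 148] 1.465
[422. 195.] [ 537 -348] [177 176] -0.057
[285. 142.] [671   4] [166  95] -0.026
[ 14 130 122][ 22  94 231][ 22  92 232][ 21 115 252][ 13 172 236]scene cam [0.805 0.509 1.093]
(2, 170, 150) 0.055
[384. 268.] [351 302] [61 55] 0.346
[315. 237.] [442 144] [102  55] 0.022
[278. 202.] [465   7] [58 55] 0.129
[248. 160.] [ 462 -148] [118  46] -0.448
[256. 105.] [ 338 -306] [101  64] -0.249
(2, 170, 150) 0.04
[384. 268.] [345 299] [62 56] 0.346
[315. 237.] [437 139] [103  56] 0.022
[278. 202.] [460   0] [59 56] 0.129
[248. 160.] [ 457 -158] [120  47] -0.448
[256. 105.] [ 331 -317] [102  64] -0.249
(12, 50, 150) 0.018
[336. 331.] [528 355] [176 152] 1.46
[210. 246.] [671   4] [169  97] -0.015
[192. 134.] [ 538 -348] [182 181] 1.512
[ 15 150 124][ 15 152 129][ 15 154 129][ 24 110 246][ 15 147 134]
```

```bash
cat >> h.py <<'E'
def delta(x,y,z,yaw):
    "mm world target of TCP, world yaw of tool x -> tool-frame shift, twist"
    s=get_state(); M=R.from_rotvec(s["ee_rot"]).as_matrix()
    cur=np.arctan2(M[1,0],M[0,0]); t=(cur-yaw+np.pi/2)%np.pi-np.pi/2
    print("t",round(s["clock"],2),"pos",np.round(s["ee_pos"]*1000,1),"yaw",round(cur,3),"tool",np.round(M[:,2],3),"w",round(s["width"],2),"ff",round(s["finger_force"],1),"F",np.round(s["contact_force"],1),"j6",round(s["joint_pos"][5],2))
    print("  to",(x,y,z,yaw),"shift",np.round(M.T@(np.array([x,y,z])-s["ee_pos"]*1000),1),"twist",round(t,3))
E
python3 - <<'E'
import rig; print([n for n in dir(rig) if n[0]!='_'])
from h import *
try: print(tcp_to_grasp)
except Exception as e: print(e)
delta(338,-306,130,-.255); delta(338,-306,32,-.255)
E
```

```text
['PlanningError', 'finish_job', 'get_state', 'snapshot', 'tcp_to_grasp']
0.0187
t 0.2 pos [ 226.3 -528.2  230.7] yaw 0.405 tool [-0.     0.001 -1.   ] w 1.0 ff 0.0 F [-0.5  0.4  0. ] j6 -0.21
  to (338, -306, 130, -0.255) shift [ 190.1 -160.1  100.9] twist 0.66
t 0.2 pos [ 226.3 -528.2  230.7] yaw 0.405 tool [-0.     0.001 -1.   ] w 1.0 ff 0.0 F [-0.5  0.4  0. ] j6 -0.21
  to (338, -306, 32, -0.255) shift [ 190.1 -160.   198.9] twist 0.66
```

>>> step_arm([
  [[190, -160, 90], 0.66, -1],
  [[190, -160, 90], 0.66, -1],
  [[190, -160, 90], 0.66, -1],
  [[190, -160, 90], 0.66, -1],
  [[190, -160, 90], 0.66, -1],
  [[190, -160, 90], 0.66, -1],
  [[190, -160, 90], 0.66, -1],
  [[190, -160, 90], 0.66, -1],
  [[190, -160, 90], 0.66, -1],
], squeeze=30)

```text
clock: 1.1
ee_pos: [0.338, -0.3086, 0.1424]
ee_rot: [3.114, -0.401, 0.002]
contact_force: [0.0, 0.2, 0.1]
width: 0.998
finger_force: 0.0
```

```bash
python3 - <<'E'
from h import *
delta(338,-306,24,-.255)
d=snapshot("scene");cv2.imwrite("pics/s1.png",cv2.resize(d["img"][40:200,150:350,::-1],None,fx=3,fy=3))
E
```

```text
t 1.1 pos [ 338.  -308.6  142.4] yaw -0.256 tool [ 0.001 -0.002 -1.   ] w 1.0 ff 0.0 F [0.  0.2 0.1] j6 0.82
  to (338, -306, 24, -0.255) shift [ -0.9  -2.8 118.4] twist -0.001
```

View pics/s1.png

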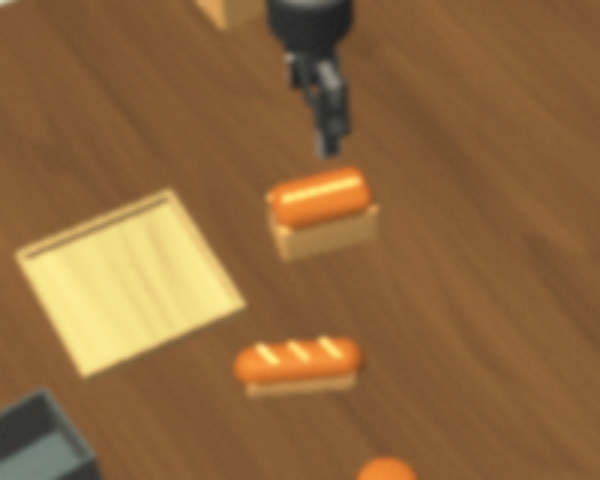

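The crop shows the open gripper standing over the loaf at crop pixel (322,200), ready for the grasp. The bun tray is clear of it on the left.

>>> step_arm([
  [[0, -1, 40], 0, -1],
  [[0, -1, 80], 0, -1],
  [[0, -1, 105], 0, -1],
  [[0, -1, 118], 0, -1],
  [[0, -1, 124], 0, -1],
  [[0, -1, 124], 0, -0.2],
  [[0, -1, 124], 0, 0.2],
  [[0, -1, 124], 0, 0.2],
  [[0, -1, 124], 0, 0.2],
  [[0, -1, 124], 0, 0.2],
], squeeze=30)

```text
clock: 2.15
ee_pos: [0.3392, -0.307, 0.0188]
ee_rot: [3.113, -0.399, 0.003]
contact_force: [-0.7, -1.2, 6.8]
width: 0.624
finger_force: 33.3
```

```bash
python3 - <<'E'
from h import *
delta(524,311,140,-.106)
E
```

```text
t 2.15 pos [ 339.2 -307.    18.8] yaw -0.255 tool [ 0.002 -0.003 -1.   ] w 0.62 ff 33.3 F [-0.7 -1.2  6.8] j6 0.83
  to (524, 311, 140, -0.106) shift [  23.2 -644.4 -122.6] twist -0.149
```

>>> step_arm([
  [[0, 0, -30], 0, 0.2],
  [[0, 0, -75], 0, 0.2],
  [[0, -20, -122], 0, 0.2],
  [[3, -60, -122], 0, 0.2],
  [[5, -100, -122], -0.02, 0.2],
  [[7, -140, -122], -0.03, 0.2],
  [[9, -180, -122], -0.05, 0.2],
  [[11, -220, -122], -0.07, 0.2],
  [[13, -265, -122], -0.09, 0.2],
  [[15, -310, -122], -0.1, 0.2],
  [[17, -355, -122], -0.12, 0.2],
  [[19, -400, -122], -0.13, 0.2],
  [[21, -445, -122], -0.14, 0.2],
  [[22, -490, -122], -0.15, 0.2],
  [[23, -535, -122], -0.15, 0.2],
  [[23, -580, -122], -0.15, 0.2],
  [[23, -620, -122], -0.15, 0.2],
  [[23, -645, -122], -0.15, 0.2],
  [[23, -645, -122], -0.15, 0.2],
  [[23, -645, -122], -0.15, 0.2],
])

```text
clock: 4.15
ee_pos: [0.5228, 0.3125, 0.1387]
ee_rot: [3.136, -0.163, -0.002]
contact_force: [0.5, 0.0, -1.9]
width: 0.627
finger_force: 33.0
```

```bash
python3 - <<'E'
from h import *
delta(524,311,26,-.106)
d=snapshot("scene");cv2.imwrite("pics/s2.png",cv2.resize(d["img"][180:400,250:450,::-1],None,fx=2.5,fy=2.5))
E
```

```text
t 4.15 pos [522.8 312.5 138.7] yaw -0.104 tool [-0.001 -0.001 -1.   ] w 0.63 ff 33.0 F [ 0.5  0.  -1.9] j6 2.02
  to (524, 311, 26, -0.106) shift [  1.5   1.3 112.7] twist 0.002
```

View pics/s2.png

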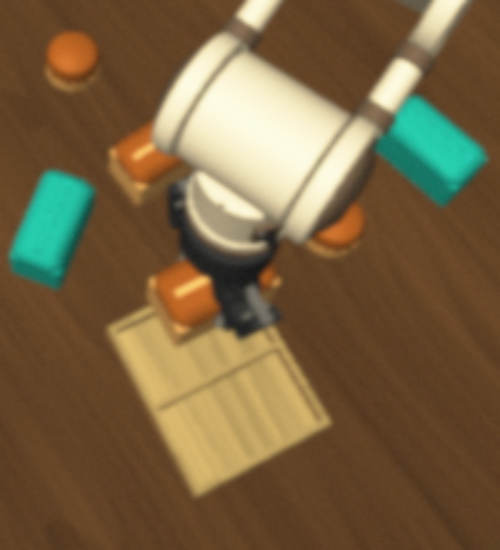

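The crop shows the loaf held level over the near (y−) bay, at crop pixel (215,295), and lined up with the partition. I'm lowering it.

>>> step_arm([
  [[1, 1, 40], 0, 0.2],
  [[1, 1, 75], 0, 0.2],
  [[1, 1, 95], 0, 0.2],
  [[1, 1, 105], 0, 0.2],
  [[1, 1, 110], 0, 0.2],
  [[1, 1, 112], 0, 0.2],
  [[1, 1, 113], 0, 0.2],
  [[1, 1, 113], 0, 0.2],
])

```text
clock: 5.0
ee_pos: [0.5251, 0.3118, 0.0275]
ee_rot: [-3.136, 0.165, -0.003]
contact_force: [0.6, 0.1, -1.4]
width: 0.631
finger_force: 33.0
```

```bash
python3 - <<'E'
from h import *
delta(524,311,25,-.106)
E
```

```text
t 5.0 pos [525.1 311.8  27.5] yaw -0.105 tool [ 0.002  0.001 -1.   ] w 0.63 ff 33.0 F [ 0.6  0.1 -1.4] j6 2.01
  to (524, 311, 25, -0.106) shift [-1.   0.9  2.5] twist 0.001
```

>>> step_arm([
  [[0, 0, 1.5], 0, 0.2],
  [[0, 0, 3], 0, 0.2],
  [[0, 0, 3], 0, 0.2],
  [[0, 0, 3], 0, -0.3],
  [[0, 0, 3], 0, -0.55],
  [[0, 0, 3], 0, -0.55],
  [[0, 0, 3], 0, -0.55],
  [[0, 0, -10], 0, -0.55],
  [[0, 0, -40], 0, -0.55],
  [[0, 0, -80], 0, -1],
  [[0, 0, -110], 0, -1],
  [[0, 0, -110], 0, -1],
])

```text
clock: 6.2
ee_pos: [0.528, 0.313, 0.1434]
ee_rot: [-3.133, 0.165, -0.017]
contact_force: [0.0, -0.8, -0.1]
width: 0.997
finger_force: 0.0
```

```bash
python3 - <<'E'
from h import *
delta(441,143,135,.025)
E
```

```text
t 6.2 pos [528.  313.  143.4] yaw -0.105 tool [ 0.011  0.004 -1.   ] w 1.0 ff 0.0 F [ 0.  -0.8 -0.1] j6 2.01
  to (441, 143, 135, 0.025) shift [-68.8 178.2   6.8] twist -0.13
```

>>> step_arm([
  [[-16, 45, 0], -0.04, -1],
  [[-33, 90, 0], -0.08, -1],
  [[-50, 135, 0], -0.12, -1],
  [[-67, 178, 0], -0.13, -1],
  [[-67, 178, 0], -0.13, -1],
  [[-67, 178, 0], -0.13, -1],
  [[-67, 178, 0], -0.13, -1],
])

```text
clock: 6.9
ee_pos: [0.4396, 0.1421, 0.1367]
ee_rot: [-3.141, -0.039, -0.002]
contact_force: [-0.2, 0.1, 0.0]
width: 0.997
finger_force: 0.0
```

```bash
python3 - <<'E'
from h import *
delta(441,143,18.5,.025)
E
```

```text
t 6.9 pos [439.6 142.1 136.7] yaw 0.025 tool [ 0.001  0.    -1.   ] w 1.0 ff 0.0 F [-0.2  0.1  0. ] j6 1.6
  to (441, 143, 18.5, 0.025) shift [  1.3  -0.8 118.2] twist 0.0
```

>>> step_arm([
  [[1, -1, 40], 0, -1],
  [[1, -1, 75], 0, -1],
  [[1, -1, 100], 0, -1],
  [[1, -1, 113], 0, -1],
  [[1, -1, 118], 0, -1],
  [[1, -1, 118], 0, -0.2],
  [[1, -1, 118], 0, 0.2],
  [[1, -1, 118], 0, 0.2],
  [[1, -1, 118], 0, 0.2],
  [[1, -1, 118], 0, 0.2],
])

```text
clock: 7.9
ee_pos: [0.4415, 0.1428, 0.0198]
ee_rot: [-3.141, -0.039, -0.005]
contact_force: [0.1, 1.7, 6.4]
width: 0.631
finger_force: 33.6
```

```bash
python3 - <<'E'
from h import *
delta(533,401,145,-.106)
E
```

```text
t 7.9 pos [441.5 142.8  19.8] yaw 0.025 tool [ 0.003  0.001 -1.   ] w 0.63 ff 33.6 F [0.1 1.7 6.4] j6 1.6
  to (533, 401, 145, -0.106) shift [  98.2 -255.9 -124.8] twist 0.131
```

>>> step_arm([
  [[0, 0, -30], 0, 0.2],
  [[0, 0, -75], 0, 0.2],
  [[5, -15, -120], 0.01, 0.2],
  [[20, -55, -125], 0.03, 0.2],
  [[36, -95, -125], 0.05, 0.2],
  [[52, -135, -125], 0.07, 0.2],
  [[67, -175, -125], 0.09, 0.2],
  [[83, -215, -125], 0.11, 0.2],
  [[93, -243, -125], 0.13, 0.2],
  [[98, -256, -125], 0.13, 0.2],
  [[98, -256, -125], 0.13, 0.2],
  [[98, -256, -125], 0.13, 0.2],
  [[98, -256, -125], 0.13, 0.2],
])

```text
clock: 9.2
ee_pos: [0.5312, 0.3998, 0.143]
ee_rot: [3.136, -0.166, -0.001]
contact_force: [0.3, -0.5, -1.6]
width: 0.627
finger_force: 32.9
```

```bash
python3 - <<'E'
from h import *
delta(533,401,26,-.106)
d=snapshot("top");cv2.imwrite("pics/s3.png",cv2.resize(d["img"][120:300,60:260,::-1],None,fx=3,fy=3))
E
```

```text
t 9.2 pos [531.2 399.8 143. ] yaw -0.106 tool [-0.001 -0.001 -1.   ] w 0.63 ff 32.9 F [ 0.3 -0.5 -1.6] j6 2.14
  to (533, 401, 26, -0.106) shift [  1.8  -1.5 117. ] twist 0.0
```

View pics/s3.png

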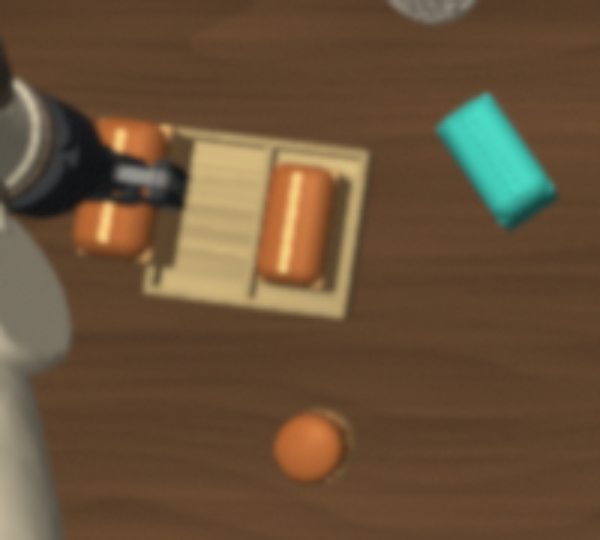

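The crop shows the first loaf flat in the near bay, at crop pixel (295,222). The second is held above; it appears left of its bay because of its height. I'm lowering it.

>>> step_arm([
  [[1, -1, 40], 0, 0.2],
  [[1, -1, 75], 0, 0.2],
  [[1, -1, 98], 0, 0.2],
  [[1, -1, 108], 0, 0.2],
  [[1, -1, 113], 0, 0.2],
  [[1, -1, 116], 0, 0.2],
  [[1, -1, 117], 0, 0.2],
  [[1, -1, 118], 0, 0.2],
  [[1, -1, 118], 0, 0.2],
])

```text
clock: 10.15
ee_pos: [0.5332, 0.4021, 0.0262]
ee_rot: [-3.137, 0.165, -0.002]
contact_force: [0.8, -0.1, -1.7]
width: 0.632
finger_force: 32.9
```

```bash
python3 - <<'E'
from h import *
delta(533,401,25.5,-.106)
E
```

```text
t 10.15 pos [533.2 402.1  26.2] yaw -0.105 tool [ 0.001  0.001 -1.   ] w 0.63 ff 32.9 F [ 0.8 -0.1 -1.7] j6 2.14
  to (533, 401, 25.5, -0.106) shift [-0.1  1.1  0.7] twist 0.001
```

>>> step_arm([
  [[0, 0.5, 1], 0, 0.2],
  [[0, 0.5, 2], 0, 0.2],
  [[0, 0.5, 2], 0, 0.2],
  [[0, 0.5, 2], 0, -0.3],
  [[0, 0.5, 2], 0, -0.55],
  [[0, 0.5, 2], 0, -0.55],
  [[0, 0.5, 2], 0, -0.55],
  [[0, 0, -10], 0, -0.55],
  [[0, 0, -40], 0, -0.55],
  [[0, 0, -80], 0, -1],
  [[0, 0, -105], 0, -1],
  [[0, 0, -105], 0, -1],
  [[0, 0, -105], 0, -1],
])

```text
clock: 11.45
ee_pos: [0.5331, 0.4021, 0.1315]
ee_rot: [-3.136, 0.165, -0.003]
contact_force: [-1.1, 0.2, 0.1]
width: 1.004
finger_force: 0.0
```

```bash
python3 - <<'E'
from h import *
delta(343,298,110,-.06)
E
```

```text
t 11.45 pos [533.1 402.1 131.5] yaw -0.105 tool [ 0.002  0.001 -1.   ] w 1.0 ff 0.0 F [-1.1  0.2  0.1] j6 2.14
  to (343, 298, 110, -0.06) shift [-178.1  123.5   21.1] twist -0.045
```

>>> step_arm([
  [[-36, 25, 0], -0.01, -1],
  [[-72, 50, 0], -0.02, -1],
  [[-108, 75, 5], -0.03, -1],
  [[-143, 100, 15], -0.04, -1],
  [[-178, 123.5, 21], -0.045, -1],
  [[-178, 123.5, 21], -0.045, -1],
  [[-178, 123.5, 21], -0.045, -1],
  [[-178, 123.5, 21], -0.045, -1],
])

```text
clock: 12.25
ee_pos: [0.3438, 0.2981, 0.1096]
ee_rot: [-3.14, 0.095, -0.002]
contact_force: [0.1, 0.1, 0.1]
width: 0.999
finger_force: 0.0
```

```bash
python3 - <<'E'
from h import *
delta(343,298,10,-.06)
d=snapshot("top")
for c in blobs(d,*BR): 
    r=rect(cast(d,c.reshape(-1,2),.04)); 
    if 250<r[0][0]<900 and abs(r[0][1])<450:print(*r)
E
```

```text
t 12.25 pos [343.8 298.1 109.6] yaw -0.06 tool [ 0.001  0.    -1.   ] w 1.0 ff 0.0 F [0.1 0.1 0.1] j6 2.08
  to (343, 298, 10, -0.06) shift [-0.9  0.2 99.6] twist -0.0
[458   0] [52 49] -1.554
[ 452 -162] [113  36] -0.461
[524 317] [93 48] -0.114
[535 410] [94 50] -0.109
```

>>> step_arm([
  [[-1, 0, 35], 0, -1],
  [[-1, 0, 65], 0, -1],
  [[-1, 0, 85], 0, -1],
  [[-1, 0, 95], 0, -1],
  [[-1, 0, 99.5], 0, -1],
  [[-1, 0, 99.5], 0, -0.2],
  [[-1, 0, 99.5], 0, 0.2],
  [[-1, 0, 99.5], 0, 0.2],
  [[-1, 0, 99.5], 0, 0.2],
], squeeze=25)

```text
clock: 13.2
ee_pos: [0.3429, 0.2984, 0.0111]
ee_rot: [-3.139, 0.094, -0.004]
contact_force: [-0.6, -0.9, 6.5]
width: 0.663
finger_force: 27.2
```

```bash
python3 - <<'E'
from h import *
delta(575,-350,130,-.06)
E
```

```text
t 13.2 pos [342.9 298.4  11.1] yaw -0.06 tool [ 0.003  0.001 -1.   ] w 0.66 ff 27.2 F [-0.6 -0.9  6.5] j6 2.08
  to (575, -350, 130, -0.06) shift [ 270.9  633.1 -119. ] twist -0.0
```

>>> step_arm([
  [[0, 0, -30], 0, 0.2],
  [[0, 0, -75], 0, 0.2],
  [[5, 15, -115], 0, 0.2],
  [[23, 53, -119], 0, 0.2],
  [[41, 95, -119], 0, 0.2],
  [[59, 137, -119], 0, 0.2],
  [[77, 179, -119], 0, 0.2],
  [[95, 221, -119], 0, 0.2],
  [[113, 263, -119], 0, 0.2],
  [[131, 305, -119], 0, 0.2],
  [[149, 347, -119], 0, 0.2],
  [[167, 389, -119], 0, 0.2],
  [[185, 431, -119], 0, 0.2],
  [[203, 473, -119], 0, 0.2],
  [[221, 515, -119], 0, 0.2],
  [[239, 557, -119], 0, 0.2],
  [[257, 599, -119], 0, 0.2],
  [[271, 633, -119], 0, 0.2],
  [[271, 633, -119], 0, 0.2],
  [[271, 633, -119], 0, 0.2],
])

```text
clock: 15.2
ee_pos: [0.5738, -0.3508, 0.1283]
ee_rot: [-3.139, 0.096, 0.001]
contact_force: [0.8, 0.4, -0.5]
width: 0.666
finger_force: 27.4
```

```bash
python3 - <<'E'
from h import *
delta(575,-350,17,-.06)
E
```

```text
t 15.2 pos [ 573.8 -350.8  128.3] yaw -0.061 tool [-0.     0.001 -1.   ] w 0.67 ff 27.4 F [ 0.8  0.4 -0.5] j6 0.9
  to (575, -350, 17, -0.06) shift [  1.2  -0.8 111.3] twist -0.001
```

>>> step_arm([
  [[1, -1, 40], 0, 0.2],
  [[1, -1, 75], 0, 0.2],
  [[1, -1, 95], 0, 0.2],
  [[1, -1, 105], 0, 0.2],
  [[1, -1, 109], 0, 0.2],
  [[1, -1, 112], 0, 0.2],
  [[1, -1, 113], 0, 0.2],
  [[1, -1, 113], 0, 0.2],
  [[1, -1, 113], 0, -0.3],
  [[1, -1, 113], 0, -0.6],
  [[1, -1, 113], 0, -0.8],
  [[1, -1, 113], 0, -0.8],
  [[1, -1, 95], 0, -0.8],
  [[1, -1, 60], 0, -1],
  [[1, -1, 15], 0, -1],
  [[1, -1, 0], 0, -1],
  [[1, -1, 0], 0, -1],
])

```text
clock: 16.9
ee_pos: [0.5773, -0.3513, 0.134]
ee_rot: [3.135, -0.094, 0.01]
contact_force: [-0.7, -0.2, 0.4]
width: 1.0
finger_force: 0.0
```

```bash
python3 - <<'E'
from h import *
delta(459,0,120,-.06)
E
```

```text
t 16.9 pos [ 577.3 -351.3  134. ] yaw -0.06 tool [ 0.006 -0.006 -1.   ] w 1.0 ff 0.0 F [-0.7 -0.2  0.4] j6 0.91
  to (459, 0, 120, -0.06) shift [-139.3 -343.6   11.3] twist -0.0
```

>>> step_arm([
  [[-17, -43, 0], 0, -1],
  [[-35, -86, 0], 0, -1],
  [[-52, -129, 0], 0, -1],
  [[-69, -172, 0], 0, -1],
  [[-86, -215, 0], 0, -1],
  [[-103, -258, 0], 0, -1],
  [[-120, -300, 8], 0, -1],
  [[-137, -342, 8], 0, -1],
  [[-137, -342, 8], 0, -1],
  [[-137, -342, 8], 0, -1],
  [[-137, -342, 8], 0, -1],
])

```text
clock: 18.0
ee_pos: [0.459, -0.0005, 0.1204]
ee_rot: [3.14, -0.096, -0.001]
contact_force: [-0.3, -0.0, -0.2]
width: 0.997
finger_force: 0.0
```

```bash
python3 - <<'E'
from h import *
delta(459,0,10,-.06)
d=snapshot("scene");cv2.imwrite("pics/s4.png",d["img"][:,:,::-1])
E
```

```text
t 18.0 pos [459.   -0.5 120.4] yaw -0.061 tool [-0.001 -0.    -1.   ] w 1.0 ff 0.0 F [-0.3 -0.  -0.2] j6 1.37
  to (459, 0, 10, -0.06) shift [ -0.   -0.6 110.4] twist -0.001
```

View pics/s4.png

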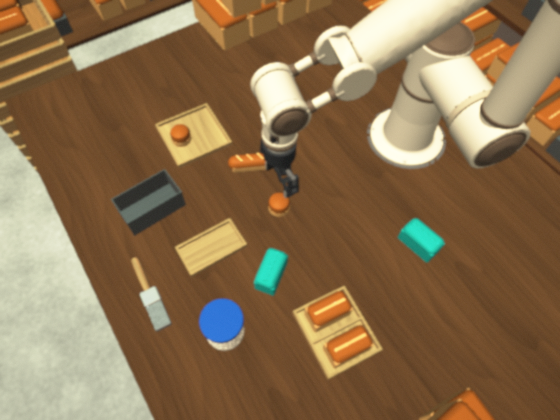

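Both loaves lie flat in their bays at (328,308) and (349,344). The first bun is in the square tray at (180,134), and the gripper stands above the second bun at (279,203).

>>> step_arm([
  [[0, 0, 40], 0, -1],
  [[0, 0, 75], 0, -1],
  [[0, 0, 97], 0, -1],
  [[0, 0, 107], 0, -1],
  [[0, 0, 110], 0, -1],
  [[0, 0, 110], 0, -0.2],
  [[0, 0, 110], 0, 0.2],
  [[0, 0, 110], 0, 0.2],
  [[0, 0, 110], 0, 0.2],
])

```text
clock: 18.95
ee_pos: [0.4605, -0.0003, 0.0123]
ee_rot: [3.139, -0.094, 0.005]
contact_force: [-0.4, -0.7, 5.9]
width: 0.663
finger_force: 27.6
```

```bash
python3 - <<'E'
from h import *
delta(499,-346,130,-.06)
E
```

```text
t 18.95 pos [ 4.605e+02 -3.000e-01  1.230e+01] yaw -0.06 tool [ 0.003 -0.001 -1.   ] w 0.66 ff 27.6 F [-0.4 -0.7  5.9] j6 1.37
  to (499, -346, 130, -0.06) shift [  59.6  342.9 -117.3] twist -0.0
```

>>> step_arm([
  [[0, 0, -30], 0, 0.2],
  [[0, 0, -75], 0, 0.2],
  [[2, 12, -113], 0, 0.2],
  [[9, 50, -117], 0, 0.2],
  [[16, 92, -117], 0, 0.2],
  [[23, 134, -117], 0, 0.2],
  [[30, 176, -117], 0, 0.2],
  [[37, 218, -117], 0, 0.2],
  [[44, 260, -117], 0, 0.2],
  [[51, 302, -117], 0, 0.2],
  [[58, 333, -117], 0, 0.2],
  [[60, 343, -117], 0, 0.2],
  [[60, 343, -117], 0, 0.2],
  [[60, 343, -117], 0, 0.2],
])

```text
clock: 20.35
ee_pos: [0.4981, -0.3445, 0.1275]
ee_rot: [-3.139, 0.094, 0.001]
contact_force: [1.0, 0.4, -1.0]
width: 0.664
finger_force: 27.6
```

```bash
python3 - <<'E'
from h import *
delta(499,-346,18,-.06)
E
```

```text
t 20.35 pos [ 498.1 -344.5  127.5] yaw -0.06 tool [-0.001  0.001 -1.   ] w 0.66 ff 27.6 F [ 1.   0.4 -1. ] j6 0.83
  to (499, -346, 18, -0.06) shift [  1.1   1.6 109.5] twist 0.0
```

>>> step_arm([
  [[0, 1, 40], 0, 0.2],
  [[0, 1, 75], 0, 0.2],
  [[0, 1, 95], 0, 0.2],
  [[0, 1, 104], 0, 0.2],
  [[0, 1, 108], 0, 0.2],
  [[0, 1, 110], 0, 0.2],
  [[0, 1, 111], 0, 0.2],
  [[0, 1, 111], 0, 0.2],
  [[0, 1, 111], 0, -0.3],
  [[0, 1, 111], 0, -0.6],
  [[0, 1, 111], 0, -0.8],
  [[0, 1, 111], 0, -0.8],
  [[0, 1, 95], 0, -0.8],
  [[0, 1, 60], 0, -1],
  [[0, 1, 15], 0, -1],
  [[0, 1, 0], 0, -1],
  [[0, 1, 0], 0, -1],
  [[0, 1, 0], 0, -1],
])

```text
clock: 22.15
ee_pos: [0.4978, -0.3464, 0.1272]
ee_rot: [-3.139, 0.095, 0.001]
contact_force: [-0.2, -0.0, -1.0]
width: 1.004
finger_force: 0.0
```

```bash
python3 - <<'E'
from h import *
delta(453,-163,120,-.45)
E
```

```text
t 22.15 pos [ 497.8 -346.4  127.2] yaw -0.06 tool [-0.001  0.001 -1.   ] w 1.0 ff 0.0 F [-0.2 -0.  -1. ] j6 0.82
  to (453, -163, 120, -0.45) shift [ -55.7 -180.4    7.4] twist 0.39
```

>>> step_arm([
  [[-14, -45, 0], 0.1, -1],
  [[-28, -90, 0], 0.2, -1],
  [[-42, -135, 0], 0.3, -1],
  [[-56, -180.5, 7], 0.39, -1],
  [[-56, -180.5, 7], 0.39, -1],
  [[-56, -180.5, 7], 0.39, -1],
  [[-56, -180.5, 7], 0.39, -1],
])

```text
clock: 22.85
ee_pos: [0.453, -0.1638, 0.1201]
ee_rot: [-3.062, 0.701, 0.002]
contact_force: [0.6, -0.0, 0.6]
width: 1.0
finger_force: 0.0
```

```bash
python3 - <<'E'
from h import *
delta(453,-163,8,-.45)
d=snapshot("scene");cv2.imwrite("pics/s5.png",cv2.resize(d["img"][60:240,130:330,::-1],None,fx=3,fy=3))
E
```

```text
t 22.85 pos [ 453.  -163.8  120.1] yaw -0.45 tool [-0.001  0.    -1.   ] w 1.0 ff 0.0 F [ 0.6 -0.   0.6] j6 1.42
  to (453, -163, 8, -0.45) shift [ -0.2  -0.7 112.1] twist -0.0
```

View pics/s5.png

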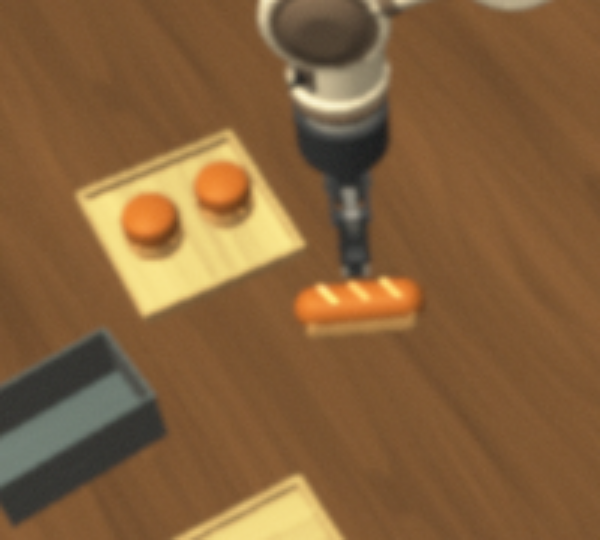

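Both buns stand in the square tray at crop pixels (150,222) and (222,190). The gripper is above the roll at (358,300).

>>> step_arm([
  [[0, -0.5, 40], 0, -1],
  [[0, -0.5, 75], 0, -1],
  [[0, -0.5, 97], 0, -1],
  [[0, -0.5, 109], 0, -1],
  [[0, -0.5, 113], 0, -0.6],
  [[0, -0.5, 113], 0, -0.2],
  [[0, -0.5, 113], 0, 0.2],
  [[0, -0.5, 113], 0, 0.4],
  [[0, -0.5, 113], 0, 0.4],
  [[0, -0.5, 113], 0, 0.4],
])

```text
clock: 23.9
ee_pos: [0.4546, -0.1637, 0.0092]
ee_rot: [3.061, -0.701, 0.004]
contact_force: [-0.8, -0.8, 6.8]
width: 0.486
finger_force: 26.9
```

```bash
python3 - <<'E'
from h import *
delta(671,4,130,-.02)
E
```

```text
t 23.9 pos [ 454.6 -163.7    9.2] yaw -0.45 tool [ 0.002 -0.002 -1.   ] w 0.49 ff 26.9 F [-0.8 -0.8  6.8] j6 1.42
  to (671, 4, 130, -0.02) shift [ 122.3 -245.1 -120.6] twist -0.43
```

>>> step_arm([
  [[0, 0, -30], 0, 0.4],
  [[0, 0, -75], 0, 0.4],
  [[6, -12, -115], -0.03, 0.4],
  [[22, -45, -121], -0.08, 0.4],
  [[38, -77, -121], -0.14, 0.4],
  [[54, -109, -121], -0.2, 0.4],
  [[70, -141, -121], -0.26, 0.4],
  [[86, -173, -121], -0.32, 0.4],
  [[102, -205, -121], -0.38, 0.4],
  [[116, -233, -121], -0.43, 0.4],
  [[122, -245, -121], -0.43, 0.4],
  [[122, -245, -121], -0.43, 0.4],
  [[122, -245, -121], -0.43, 0.4],
])

```text
clock: 25.2
ee_pos: [0.6691, 0.0046, 0.1282]
ee_rot: [3.141, -0.031, -0.002]
contact_force: [0.0, 0.3, -2.1]
width: 0.485
finger_force: 26.2
```

```bash
python3 - <<'E'
from h import *
delta(671,4,15,-.02)
d=snapshot("scene");cv2.imwrite("pics/s6.png",cv2.resize(d["img"][150:330,130:330,::-1],None,fx=3,fy=3))
E
```

```text
t 25.2 pos [669.1   4.6 128.2] yaw -0.02 tool [-0.002 -0.    -1.   ] w 0.48 ff 26.2 F [ 0.   0.3 -2.1] j6 1.42
  to (671, 4, 15, -0.02) shift [  2.1   0.6 113.2] twist 0.0
```

View pics/s6.png

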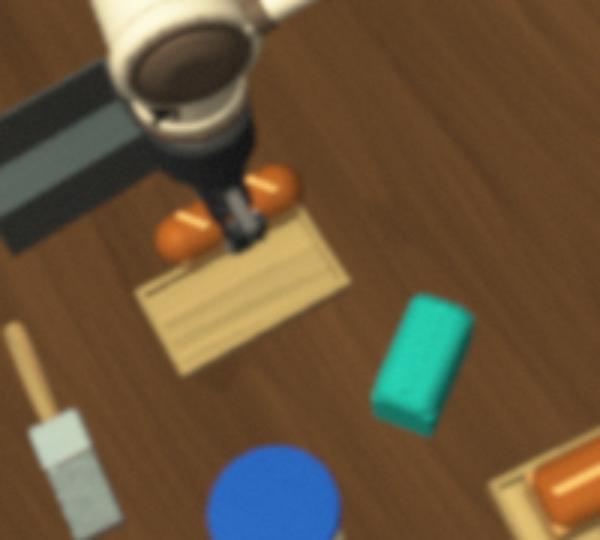

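The crop shows the roll held level over the narrow tray at (230,215) and parallel to it. I'm lowering it.

>>> step_arm([
  [[1, 0, 40], 0, 0.4],
  [[1, 0, 75], 0, 0.4],
  [[1, 0, 97], 0, 0.4],
  [[1, 0, 107], 0, 0.4],
  [[1, 0, 111], 0, 0.4],
  [[1, 0, 113], 0, 0.4],
  [[1, 0, 114], 0, 0.4],
  [[1, 0, 114], 0, 0.4],
  [[1, 0, 114], 0, 0.4],
])

```text
clock: 26.15
ee_pos: [0.6715, 0.0046, 0.0159]
ee_rot: [3.141, -0.032, 0.003]
contact_force: [-0.5, 0.3, 0.0]
width: 0.483
finger_force: 26.2
```

```bash
python3 - <<'E'
from h import *
delta(671,4,14,-.02)
E
```

```text
t 26.15 pos [671.5   4.6  15.9] yaw -0.02 tool [ 0.002 -0.    -1.   ] w 0.48 ff 26.2 F [-0.5  0.3  0. ] j6 1.42
  to (671, 4, 14, -0.02) shift [-0.5  0.6  1.9] twist -0.0
```

>>> step_arm([
  [[0, 0, 1], 0, 0.4],
  [[0, 0, 1], 0, 0.0],
  [[0, 0, 1], 0, -0.15],
  [[0, 0, 0], 0, -0.2],
  [[0, 0, 0], 0, -0.2],
  [[0, 0, -5], 0, -0.2],
  [[0, 0, -25], 0, -0.3],
  [[0, 0, -60], 0, -0.6],
  [[0, 0, -105], 0, -1],
  [[-40, 0, -130], 0, -1],
  [[-80, 0, -150], 0, -1],
  [[-120, 0, -170], 0, -1],
  [[-160, 0, -180], 0, -1],
  [[-200, 0, -180], 0, -1],
  [[-240, 0, -180], 0, -1],
  [[-240, 0, -180], 0, -1],
  [[-240, 0, -180], 0, -1],
])

```text
clock: 27.85
ee_pos: [0.4307, 0.0095, 0.1954]
ee_rot: [3.141, -0.032, 0.003]
contact_force: [0.9, -0.6, 0.1]
width: 0.999
finger_force: 0.0
```

```bash
python3 - <<'E'
from h import *
delta(671,4,14,-.02)
d=snapshot("scene");cv2.imwrite("pics/s7.png",cv2.resize(d["img"][90:390,110:400,::-1],None,fx=2,fy=2))
E
```

```text
t 27.85 pos [430.7   9.5 195.4] yaw -0.02 tool [ 0.002 -0.    -1.   ] w 1.0 ff 0.0 F [ 0.9 -0.6  0.1] j6 1.33
  to (671, 4, 14, -0.02) shift [240.    0.5 181.8] twist -0.0
```

View pics/s7.png

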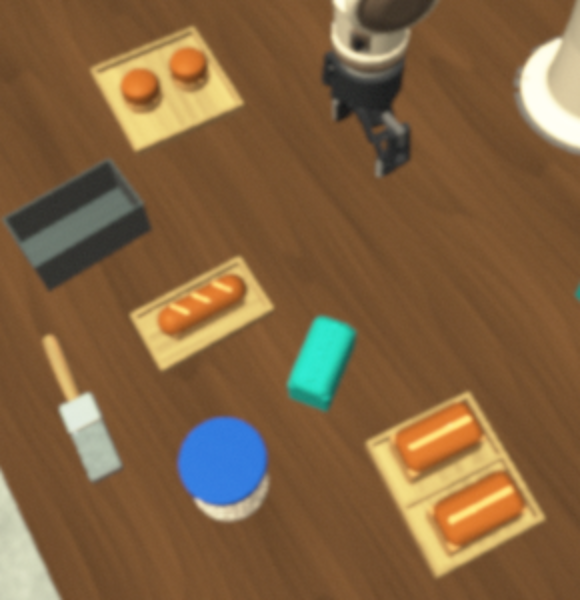

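All five breads lie flat in their trays: the buns at (140,88) and (188,67), the roll at (202,303), the loaves at (437,437) and (480,508). The tub and tin haven't moved, and the arm is clear.

```bash
python3 -c "
from rig import *
print(finish_job())"
```

```text
the job is handed in; nothing more can be done
None
```

I handed the job in at about 28 s on the robot's clock; the last picture shows all five breads lying flat, right way up and released in their trays, with the tub and tin where they stood, but no verdict came back.

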